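Set the height gate to the sample pot

TASK

Set the height gate to the sample flowerpot that stands under it: swing the gate's clamp lever up to free the crossbar, lower the bar by its front knob until it just rests on the pot's rim, and swing the lever fully down again so that the bar is locked at that height. Do not press hard on the pot or shift it, and leave the other things on the bench where they are.

Things in the scene. Friction and masses are not known exactly. Their poses are not given: they have to be found in the camera images.
- gate: height gate (go/no-go gauge), fixed to the bench: dark steel slab 180 (x) x 300 (y) x 25 mm high, with two upright steel columns 20 mm thick at y = -100 and +100 mm, x = 0. Origin: centre of the slab's underside, on the bench; x points from its front (knob side, facing the robot at -x) to its back, y along the slab to the lever side, z up
- tie_plate (a point): centre of the grey tie plate, 70 (x) x 250 (y) x 16 mm, that joins the column tops of the gate; underside 285 mm, top 301 mm above the bench. It hangs right over the crossbar, so a hand cannot come straight down on the bar or its knob: come from the front, tilted about 40 degrees
- bar: aluminium crossbar, 24 mm deep (x), 40 mm high, between two dark bushes (40 mm across, 50 high) that slide on the columns. Origin: centre of its flat lower edge, the stop face; axes as the gate's. Slides along z only, lower edge 45 to 165 mm above the slab. Balanced by a spring: free, it stays where left and takes 3 to 7 N to push either way; clamped, it holds against 50 N
- bar_knob (a point): middle of the black round knob on the front of the bar: 26 mm across, 30 mm long, its axis along the gate's x, standing 16 to 46 mm out from the bar's front face. The point lies 43 mm in front of the bar's middle plane and 30 mm above its lower edge. Free to both sides: pinch it left and right
- clamp (a joint): angle of the clamp lever (rad): 0 = fully down, locked (arm points out to the gate's +y, 25 degrees below level); grows as the arm swings up about the gate's x axis, +y towards +z, to its stop at 1.22 (45 degrees above level). Grips the column below about 0.5, free above 0.6. Stays where left; 2 to 4 N at the ball moves it
- clamp_ball (a point): centre of the black ball, 22 mm across, at the end of the steel lever arm (10 mm thick); 80 mm from the lever's axis. It travels in a plane parallel to the gate's y and z, 45 mm in front of the columns' plane, with free space in front, behind and above
- clamp_pivot (a point): point on the lever's turning axis (parallel to the gate's x), in the plane in which the ball travels: 45 mm in front of the bar's middle plane, 123 mm to its +y, 25 mm above its lower edge; it moves with the bar
- pot_low: cream glazed flowerpot, open at the top, 68 mm high, rim 74 mm across, wall 6 mm, 0.28 kg, loose. One of the three (it varies) stands on the gate's slab under the bar and is the sample; the others stand on a white foam tray to the right, its floor 25 mm high. Origin: centre of its underside; z up its axis
- pot_mid: cream glazed flowerpot, open at the top, 80 mm high, rim 82 mm across, wall 6 mm, 0.28 kg, loose. One of the three (it varies) stands on the gate's slab under the bar and is the sample; the others stand on a white foam tray to the right, its floor 25 mm high. Origin: centre of its underside; z up its axis
- pot_tall: cream glazed flowerpot, open at the top, 92 mm high, rim 90 mm across, wall 6 mm, 0.28 kg, loose. One of the three (it varies) stands on the gate's slab under the bar and is the sample; the others stand on a white foam tray to the right, its floor 25 mm high. Origin: centre of its underside; z up its axis
- pot_low_rim (a point): centre of the rim plane of that pot, 68 mm above its underside
- pot_mid_rim (a point): centre of the rim plane of that pot, 80 mm above its underside
- pot_tall_rim (a point): centre of the rim plane of that pot, 92 mm above its underside
- hexkey: steel L-shaped hex key, 66 x 21 x 6 mm, lying on the gate's slab behind the right column. A bystander; origin: centre of its underside
- caliper: flat steel caliper, 190 x 50 x 9 mm, lying on the bench in front of the gate, to the right. A bystander; origin: centre of its underside
- marker: white marker pen with a black cap, 130 x 17 mm, lying in front of the gate. A bystander; origin: centre of its underside
- tape_roll: roll of brown packing tape lying flat, 96 mm across, 48 mm high, front left. A bystander; origin: centre of its underside
- cutter: grey closed box cutter, 140 x 22 x 14 mm, lying to the left of the gate, past the lever. A bystander; origin: centre of its underside
- saucer: green glazed saucer, 90 mm across, 18 mm high, to the left of the gate, towards the back. A bystander; origin: centre of its underside
Things that resemble listed ones, but are neither listed nor needed, are in the scene too. What is shaped like the pot_mid but blue is not meant. Leave any red look-alike of the pot_low alone.

How it is judged (in metres and radians):
On the way, in this order (a step that is already met when the one before it is completed fails the run):
1. the clamp lever is swung up and the bar is free (lever beyond 0.6 rad) (value of joint clamp above 0.6 rad), for 0.1 s.
2. the bar is lowered until it touches the rim of the sample pot (more than 0.5 N) (((horizontal distance between pot_low and bar below 0.03 m and contact force between bar and pot_low above 0.5 N) or (horizontal distance between pot_mid and bar below 0.03 m and contact force between bar and pot_mid above 0.5 N) or (horizontal distance between pot_tall and bar below 0.03 m and contact force between bar and pot_tall above 0.5 N))), for 0.2 s.
At the end, for the whole second after the job is handed in: The clamp lever is down, locked (within 0.15 rad of its lower stop); the bar is at rest with its lower edge on the sample pot's rim (at most 1.5 mm above the rim plane's centre and at most 2 mm below it); the sample stands upright (within 0.06 rad) under the bar, within 30 mm of its middle (value of joint clamp below 0.15 rad and linear speed of bar below 0.005 m/s and ((horizontal distance between pot_low and bar below 0.03 m and z of pot_low_rim in the frame of bar between -0.0015 and 0.002 m and angle between pot_low's own z axis and vertical below 0.06 rad) or (horizontal distance between pot_mid and bar below 0.03 m and z of pot_mid_rim in the frame of bar between -0.0015 and 0.002 m and angle between pot_mid's own z axis and vertical below 0.06 rad) or (horizontal distance between pot_tall and bar below 0.03 m and z of pot_tall_rim in the frame of bar between -0.0015 and 0.002 m and angle between pot_tall's own z axis and vertical below 0.06 rad))); the robot touches nothing.
It fails at once if the bar presses on a pot with more than 50 N (contact force between bar and pot_low above 50 N or contact force between bar and pot_mid above 50 N or contact force between bar and pot_tall above 50 N).
It fails at once if a pot is shifted by more than 20 mm or tipped by more than 0.25 rad (distance of any of pot_low, pot_mid, pot_tall from where it was at the start of the episode above 0.02 m or angle between any of pot_low, pot_mid, pot_tall's own z axis and vertical above 0.25 rad).
It fails at once if a bystander is moved by more than 30 mm (distance of any of hexkey, caliper, marker, tape_roll, cutter, saucer from where it was at the start of the episode above 0.03 m).
It also fails if it takes over 67 s, if anything falls off the work surface, if the arm or the gripper's body presses on something with over 40 N, if the wrist force passes 120 N, or if a joint passes its speed limit or range.

ROBOT

A 6-joint arm with a two-finger parallel gripper is mounted at the origin on the work surface. World frame = base frame: x ahead of the robot, y to its left, z up, the work surface at z = 0. Lengths are in mm, angles in degrees, forces in N, time in s.
With the tool pointing down it reaches from about 300 to 850 mm from the base axis. Payload 4.2 kg.
Tool frame: the origin (TCP) lies on the front face of the gripper's body, between the roots of the fingers; the fingertips stand 78 mm ahead of it and the grasp point (between the pads) lies 60 mm ahead of it; x points along the fingers, y is the direction in which the jaws open and shut, and the axes are right-handed (so a half turn about x gives the same grasp; the last joint's range is limited). The gripper opens to 91 mm and grips with 3 to 60 N. Pads are 32 mm wide; open, the fingers measure 118 mm over their backs; the gripper's body (76 mm by 178 mm) begins 60 mm behind the grasp point.
Start: joints at [-70.76, 18.312, 89.639, -0, 72.044, -1.146], TCP at [200.297, -538.995, 292.276] pointing down, gripper open.
Joint ranges: [-177.97, 177.97], [-48.28, 115.42], [12.27, 149.76], [-77.06, 257.06], [2.81, 150.46], [-146.56, 146.56]. Speed limits (degrees/s): [147.25, 147.25, 180, 180, 180, 180].

INTERFACE

Orientations are given as [roll, pitch, yaw] about the fixed x, y, z axes, in that order (R = Rz(yaw) Ry(pitch) Rx(roll)).
In Python, from workcell import status, viewer, env gives the robot as it stands. The module is installed in compiled form; this text tells all that it offers.
- The arm moves only by the tool move_arm, never from a script. Its argument "moves" is a list of rows, each a list of 3 entries, a list of its own where there are three numbers: the shift along the tool's x, y, z in cm, then the turn about the tool's x in rad, then the gripper's target within -1 to 1 (fully open at 1, half-way at 0, shut at -1). A call has 1 to 20 rows; each row is the pose to reach, as a shift and turn from the pose commanded when the call began, along the tool's axes at that moment; what a row does not reach only later rows make up. A row lasts 1/8 s, in which the tool goes at most 62.5 mm and 10.7 degrees, less where a joint would pass 70% of its speed; a pose out of reach is approached as far as the arm can. A call with a gripper value outside its range is refused whole. The fingers move at their own pace and stop on an object; "force" is the grip in N (left out, the last holds). Time passes only in rows, so rows that repeat a pose let the fingers close. It gives the time, the measured TCP pose, the force and the opening at its end, in the units of the state.
- status.state(): the state, without advancing time (a new reading comes with each control period).
- viewer.grab_frame(name): name is "side" or "top" or "wrist"; returns the picture (480x640x3 uint8, red, green, blue); there is no depth.
- viewer.get_calibration(name): a dict with "camera_matrix" (3x3 intrinsics, pixels), "D" ([k1, k2, p1, p2, k3] as OpenCV has them; the pictures are not rectified), "eye" and "rotation" of the camera in the world. Camera axes: x right, y down, z forward; pixel columns grow to the right and rows downward; lengths in mm; the calibration is good to about 2 mm. A picture is of the moment at which its call begins: read the wrist's pose just before it. get_calibration takes no time and is no camera call; for the wrist camera it gives the pose at the moment of the call.
- env.job_done(): hands the job in, once; it reports no verdict.
The state is a dict: "time_s": time; "qpos": joint angles; "qvel": joint speeds; "effort": joint torques, N m; "ee_pos": TCP position; "ee_rot": TCP orientation; "force": force on the tool from outside, world axes, zero at the start; "torque": the same for the moment, N m; "gripper_width": finger opening in mm.
Only numpy, scipy, OpenCV 4.12 (cv2) and the standard library are available. Lean on these libraries where they do the work, as an engineer would, in place of code of your own. Each camera call takes 0.05 s, during which the arm holds its last target.

## Working session

There is one attempt and no reset: what is moved stays moved. The work goes in short steps, Python scripts to look and compute and a tool call to move; the robot and the scene stay as the last step left them, time stands still between calls to the robot, and variables do not carry over. Pictures are saved under pics/ and viewed, and the job is handed in when it is done.

Besides the shell and the picture viewer there is one more tool, called after "Request:" as name(argument=value, ...) on one line, values as JSON. move_arm: Moves the arm, as the interface text tells. Its arguments: {"type":"object","properties":{"moves":{"type":"array","items":{"type":"array"}},"force":{"type":"number"}},"required":["moves"]}

```bash
mkdir -p pics
python3 - <<'E'
from workcell import status, viewer, env
import cv2
s=status.state();print(s)
for n in ("side","top","wrist"):
    c=viewer.get_calibration(n);print(n,c)
    cv2.imwrite(f"pics/{n}0.png",viewer.grab_frame(n)[:,:,::-1])
E
```

```text
{'time_s': 0.0, 'qpos': array([-7.07597405e+01,  1.83502974e+01,  8.97079116e+01, -2.31744486e-03,
        7.20426928e+01, -1.14700531e+00]), 'qvel': array([ 0.00654719,  0.01755113, -0.00952798, -0.09491259, -0.03020191,
        0.0245908 ]), 'effort': array([-2.36419393e-03, -4.12473750e+01, -2.31973851e+01,  7.23420689e-02,
        4.55966697e-02, -1.54992058e-04]), 'ee_pos': array([ 200.16620157, -538.63307142,  291.42342409]), 'ee_rot': array([-89.89609382,  89.89907404, 110.49188737]), 'force': array([-0.35363448,  0.05754265, -0.08191141]), 'torque': array([-0.02279321, -0.01788498,  0.06451244]), 'gripper_width': 91.10367880761176}
side {'camera_matrix': array([[577.67137824,   0.        , 329.35856196],
       [  0.        , 577.67137824, 242.38151095],
       [  0.        ,   0.        ,   1.        ]]), 'D': array([0.00998777, 0.        , 0.        , 0.        , 0.        ]), 'eye': array([  249.95736721, -1051.35708229,  1405.20282116]), 'rotation': array([-141.10676477,   -0.70974319,  -14.66960515])}
top {'camera_matrix': array([[467.65879212,   0.        , 323.60669236],
       [  0.        , 467.65879212, 241.85776171],
       [  0.        ,   0.        ,   1.        ]]), 'D': array([-0.0611437,  0.       ,  0.       ,  0.       ,  0.       ]), 'eye': array([ 294.71929078, -117.33557768, 1341.05595429]), 'rotation': array([-170.3054529 ,    1.74460064,  -90.70414341])}
wrist {'camera_matrix': array([[355.35913256,   0.        , 323.18817969],
       [  0.        , 355.35913256, 239.44088752],
       [  0.        ,   0.        ,   1.        ]]), 'D': array([-0.05289628,  0.        ,  0.        ,  0.        ,  0.        ]), 'eye': array([ 264.07184868, -515.45686376,  383.56292479]), 'rotation': array([ 1.65980572e+02,  1.32351050e-01, -6.96150091e+01])}
```

View pics/side0.png

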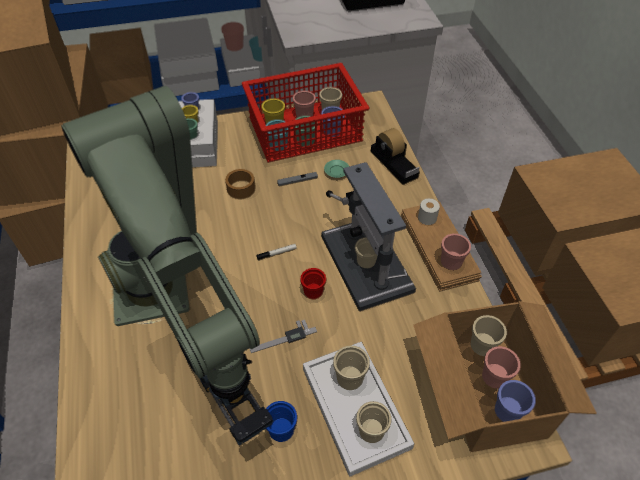

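View pics/top0.png

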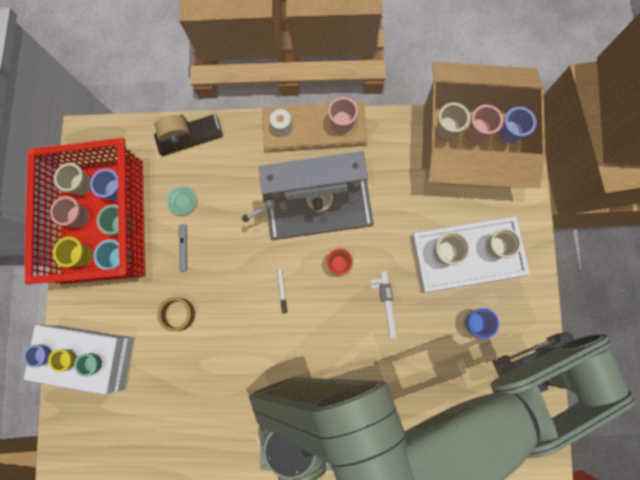

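View pics/wrist0.png

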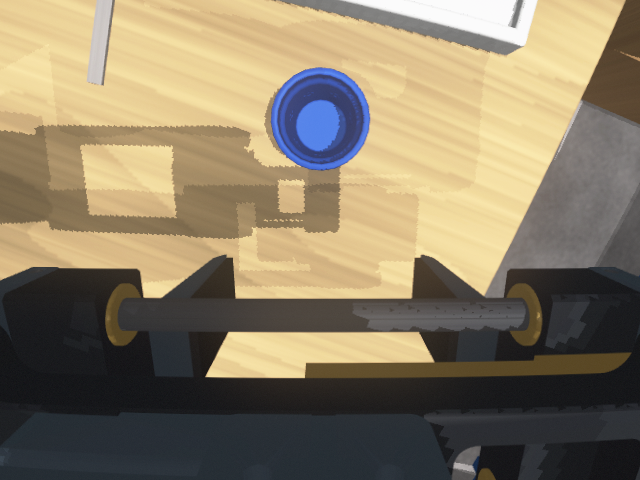

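Run:
```python
import cv2
a=cv2.imread('pics/side0.png')[155:310,310:425];cv2.imwrite('pics/side0z.png',cv2.resize(a,None,fx=5,fy=5,interpolation=cv2.INTER_CUBIC)[:600*2][:, :])
im=cv2.resize(a,None,fx=3.8,fy=3.8,interpolation=cv2.INTER_CUBIC);cv2.imwrite('pics/side0z.png',im)
b=cv2.imread('pics/top0.png')[145:245,235:380];cv2.imwrite('pics/top0z.png',cv2.resize(b,None,fx=5.5,fy=5.5,interpolation=cv2.INTER_CUBIC))
```

```text
(no output)
```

View pics/side0z.png

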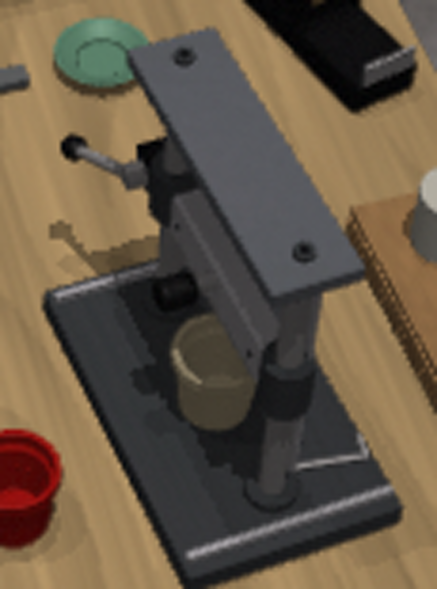

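View pics/top0z.png

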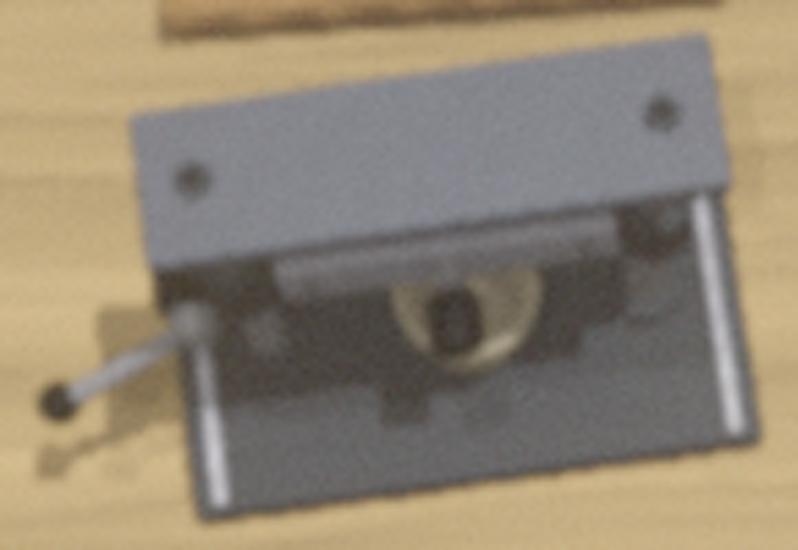

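```bash
cat > h.py <<'E'
import numpy as np, cv2
from scipy.spatial.transform import Rotation as R
from workcell import status, viewer
def ray(cal,uv):
    p=cv2.undistortPoints(np.array([[uv]],float),cal["camera_matrix"],cal["D"])[0,0]
    d=R.from_euler('xyz',cal["rotation"],degrees=True).apply([p[0],p[1],1]);return cal["eye"],d/np.linalg.norm(d)
def onplane(cal,uv,z):
    o,d=ray(cal,uv);return o+d*(z-o[2])/d[2]
def tri(rs):
    A=0;b=0
    for o,d in rs:
        P=np.eye(3)-np.outer(d,d);A=A+P;b=b+P@o
    x=np.linalg.solve(A,b);return x,[np.linalg.norm((np.eye(3)-np.outer(d,d))@(x-o)) for o,d in rs]
def proj(cal,X):
    Rm=R.from_euler('xyz',cal["rotation"],degrees=True).inv()
    return cv2.projectPoints((Rm.apply(np.atleast_2d(X)-cal["eye"])).reshape(-1,1,3),np.zeros(3),np.zeros(3),cal["camera_matrix"],cal["D"])[0][:,0]
E
python3 - <<'E'
from h import *
t=viewer.get_calibration("top");s=viewer.get_calibration("side")
print("ball",tri([ray(t,(245.5,217.7)),ray(s,(329.2,193.9))]))
print("screwL",tri([ray(t,(269.9,177.4)),ray(s,(358.4,169.5))]),onplane(t,(269.9,177.4),302),onplane(s,(358.4,169.5),302))
print("screwR",tri([ray(t,(355.4,165.4)),ray(s,(390,221.1))]),onplane(t,(355.4,165.4),302),onplane(s,(390,221.1),302))
# plate corners, top view z=301
for n,(u,v) in dict(BL=(135,118),FL=(155,268),FR=(728,187),BR=(708,37)).items(): print(n,onplane(t,(235+u/5.5,145+v/5.5),301))
for n,(u,v) in dict(FL=(205,518),FR=(757,440)).items(): print("slab",n,onplane(t,(235+u/5.5,145+v/5.5),12))
print("knob",tri([ray(t,(235+455/5.5,145+322/5.5)),ray(s,(310+178/3.8,155+291/3.8))]))
st=status.state();print(R.from_euler('xyz',st['ee_rot'],degrees=True).as_matrix().round(3))
E
```

```text
ball (array([572.83896938, 125.3528104 , 127.62454462]), [np.float64(1.0286246778084425), np.float64(1.0286246778084485)])
screwL (array([628.97664356,  35.24754497, 300.76453395]), [np.float64(1.7622107889394811), np.float64(1.7622107889397085)]) [626.73266748  35.03954124 302.        ] [630.41318768  34.50175383 302.        ]
screwR (array([ 653.4960698 , -163.9627285 ,  301.15033919]), [np.float64(1.8131971958906987), np.float64(1.8131971958908017)]) [ 651.28819543 -163.84963896  302.        ] [ 655.11454597 -164.21994367  302.        ]
BL [654.3064006   59.77909338 301.        ]
FL [588.12939695  50.45369648 301.        ]
FR [ 618.21305693 -190.64690137  301.        ]
BR [ 684.63893579 -184.1502069   301.        ]
slab FL [532.82871087  69.13265511  12.        ]
slab FR [ 569.37844314 -222.24819943   12.        ]
knob (array([599.50916311, -70.11988912, 166.56495561]), [np.float64(2.721287962559119), np.float64(2.7212879625591904)])
[[-0.     0.348 -0.937]
 [ 0.001 -0.937 -0.348]
 [-1.    -0.001 -0.   ]]
```

Request:
move_arm(moves=[[[-6,0,0],0,1],[[-11,0,0],0,1],[[-11,-4,-4.5],-0.1,1],[[-11,-8,-9.5],-0.2,1],[[-11,-12,-14],-0.3,1],[[-11,-16,-19],-0.42,1],[[-11,-20,-23.5],-0.54,1],[[-11,-24,-28],-0.66,1],[[-11,-28,-33],-0.78,1],[[-11,-32,-37.5],-0.9,1],[[-11,-36,-42],-1.02,1],[[-11,-40,-47],-1.14,1],[[-11,-44,-52],-1.24,1],[[-11,-47,-55.5],-1.3,1],[[-11,-49.3,-58.1],-1.337,1],[[-11,-49.3,-58.1],-1.337,1],[[-11,-49.3,-58.1],-1.337,1]])

```text
time_s: 2.28
ee_pos: [572.9, 125.1, 401.9]
ee_rot: [-58.1, 89.9, -141.1]
force: [-0.3, -0.7, -1.4]
gripper_width: 91.1
```

Run:
```python
from h import *
st=status.state();M=R.from_euler('xyz',st['ee_rot'],degrees=True).as_matrix();print(st['qpos'].round(1),st['force']);print(M.round(3), np.degrees(np.arctan2(M[1,1],M[0,1])))
c=viewer.get_calibration("wrist");print(c['eye'],proj(c,[572.8,125.4,127.6]))
cv2.imwrite("pics/w1.png",viewer.grab_frame("wrist")[:,:,::-1])
```

```text
[11.2 16.8 76.2 -0.  87.   4.2] [-0.28262277 -0.65207363 -1.41627257]
[[-0.001  0.993  0.121]
 [-0.001  0.121 -0.993]
 [-1.    -0.001  0.001]] 6.974961703456644
[564.97430734 192.25466565 493.88307175] [[323.40414618 217.13102522]]
```

View pics/w1.png

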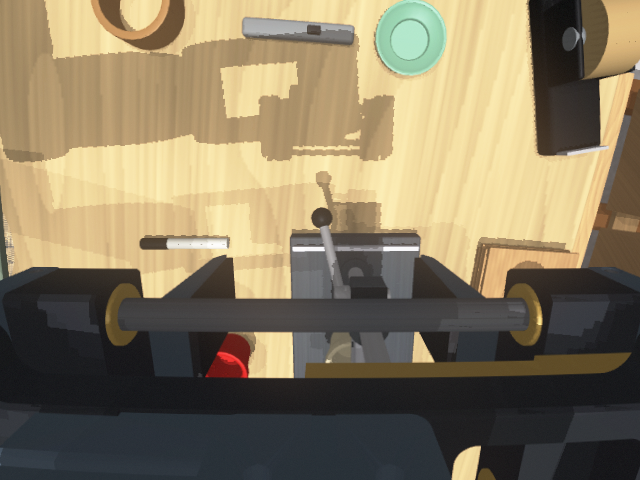

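Request:
move_arm(moves=[[[6,-0.1,0],0,1],[[12,-0.1,0],0,1],[[17,-0.1,0],0,1],[[20,-0.1,0],0,1],[[21.4,-0.1,0],0,1],[[21.4,-0.1,0],0,1],[[21.4,-0.1,0],0,1]])

```text
time_s: 3.2
ee_pos: [573.0, 125.3, 189.9]
ee_rot: [92.5, 89.8, 9.5]
force: [-0.1, 0.1, 0.7]
gripper_width: 91.0
```

Run:
```python
from h import *
st=status.state();print(st['ee_pos'],st['force'])
cv2.imwrite("pics/w2.png",viewer.grab_frame("wrist")[:,:,::-1])
a=viewer.grab_frame("side")[120:320,250:450,::-1]
cv2.imwrite("pics/s2.png",cv2.resize(a,None,fx=3,fy=3,interpolation=cv2.INTER_CUBIC))
```

```text
[573.04611058 125.26910899 189.94634842] [-0.14152528  0.08125251  0.72756891]
```

View pics/w2.png

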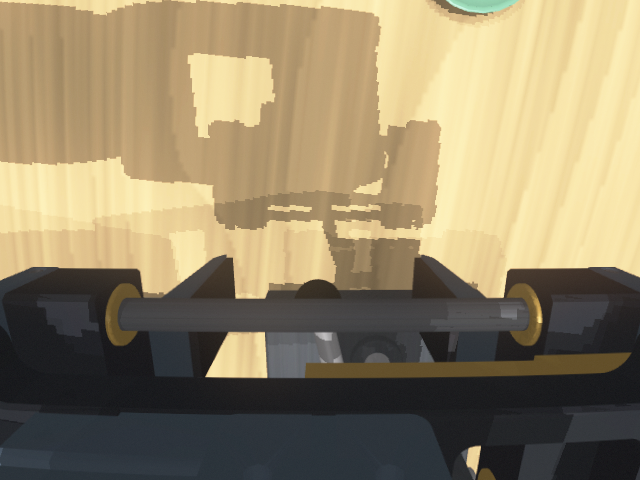

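View pics/s2.png

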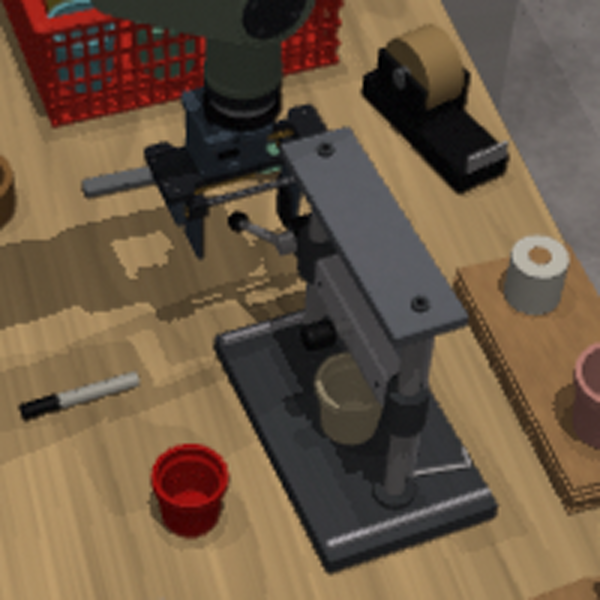

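Request:
move_arm(moves=[[[0.2,-0.1,0],0,1],[[0.2,-0.1,0],0,-0.3],[[0.2,-0.1,0],0,-0.6],[[0.2,-0.1,0],0,-1],[[0.2,-0.1,0],0,-1],[[0.2,-0.1,0],0,-1],[[0.2,-0.1,0],0,-1]], force=25)

```text
time_s: 4.18
ee_pos: [571.2, 125.3, 186.2]
ee_rot: [19.0, 90.0, -64.0]
force: [0.1, -0.5, 1.1]
gripper_width: 33.8
```

Run:
```python
from h import *
st=status.state();print(st['ee_pos'],st['force'],st['torque'],st['gripper_width'])
```

```text
[571.20472117 125.27527068 186.22227935] [ 0.0802194  -0.4599246   1.10396772] [-0.02209124 -0.0256456  -0.03944996] 33.82965557192409
```

Request:
move_arm(moves=[[[0,0,0],0,-1],[[0,0,0],0,-1],[[0,0,0],0,-1],[[0,0,0],0,-1]])

```text
time_s: 4.68
ee_pos: [570.7, 125.2, 186.1]
ee_rot: [-84.8, 89.9, -167.8]
force: [-2.5, 0.2, 1.1]
gripper_width: 20.4
```

Request:
move_arm(moves=[[[-0.64,0,-0.27],0,-1],[[-1.31,0,-0.48],0,-1],[[-1.99,0,-0.63],0,-1],[[-2.68,0,-0.72],0,-1],[[-3.38,0,-0.75],0,-1],[[-4.08,0,-0.72],0,-1],[[-4.77,0,-0.63],0,-1],[[-5.45,0,-0.48],0,-1],[[-6.12,0,-0.27],0,-1],[[-6.76,0,0],0,-1],[[-7.38,0,0.32],0,-1],[[-7.97,0,0.7],0,-1],[[-8.52,0,1.12],0,-1],[[-8.84,0,1.4],0,-1],[[-8.84,0,1.4],0,-1],[[-8.84,0,1.4],0,-1]])

```text
time_s: 6.68
ee_pos: [572.7, 111.4, 275.6]
ee_rot: [162.0, 90.0, 79.0]
force: [-5.8, -0.2, 0.5]
gripper_width: 19.9
```

Run:
```python
from h import *
st=status.state();print(st['ee_pos'],st['force'],st['torque'],st['gripper_width'])
a=viewer.grab_frame("side")[120:320,250:450,::-1]
cv2.imwrite("pics/s3.png",cv2.resize(a,None,fx=3,fy=3,interpolation=cv2.INTER_CUBIC))
a=viewer.grab_frame("top")[130:250,220:390,::-1]
cv2.imwrite("pics/t3.png",cv2.resize(a,None,fx=4.5,fy=4.5,interpolation=cv2.INTER_CUBIC))
```

```text
[572.65275723 111.43754965 275.62195392] [-5.8183716  -0.22480407  0.46871996] [0.19388017 0.89453628 0.01445818] 19.943077409771167
```

View pics/s3.png

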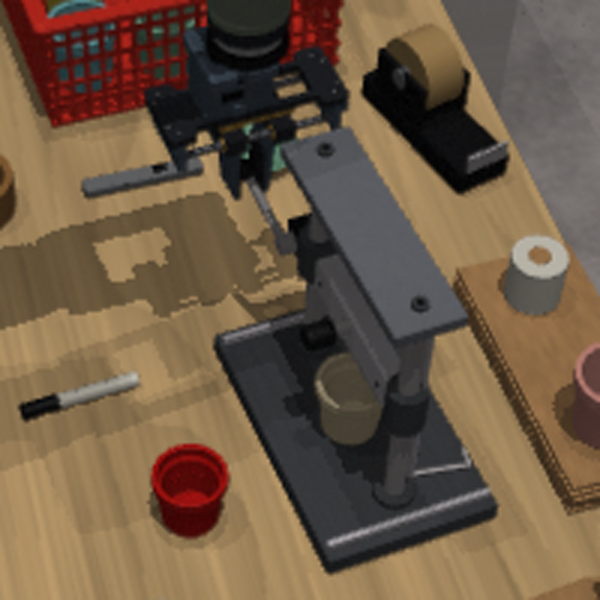

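View pics/t3.png

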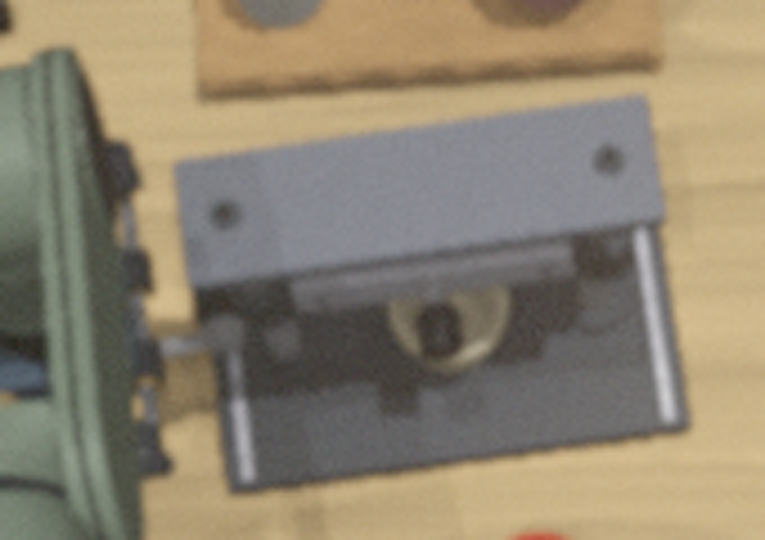

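Run:
```python
import cv2,numpy as np
im=cv2.imread('pics/top0.png')
a=cv2.resize(im[215:285,415:530],None,fx=5,fy=5,interpolation=cv2.INTER_CUBIC)
b=cv2.resize(im[170:230,290:350],None,fx=5,fy=5,interpolation=cv2.INTER_CUBIC)
o=np.zeros((600,800,3),np.uint8);o[:350,:575]=a;o[300:600,500:800]=b
cv2.imwrite('pics/pots.png',o)
```

```text
(no output)
```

View pics/pots.png

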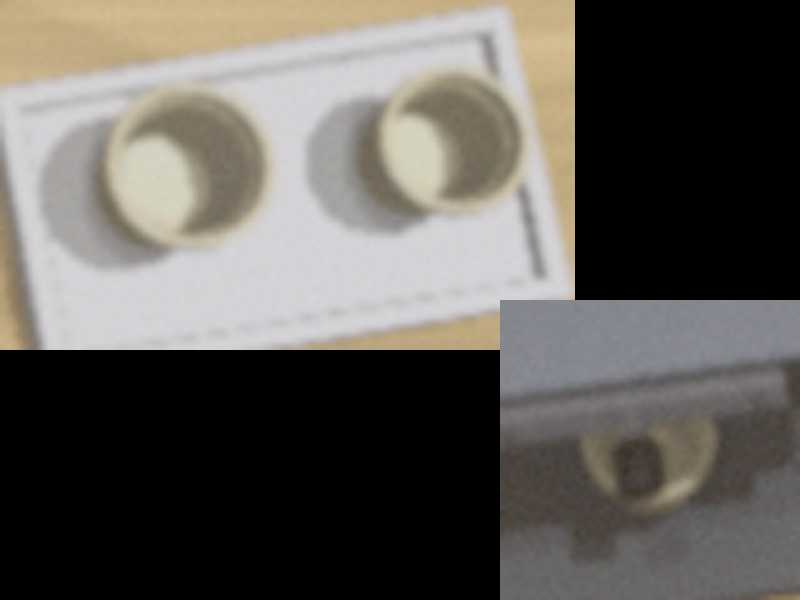

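Request:
move_arm(moves=[[[0.2,0,0],0,-1],[[0.5,0,0],0,-1],[[0.9,0,0],0,-1],[[1.3,0,0],0,-1],[[1.7,0,0],0,-1],[[2.1,0,0],0,-1],[[2.5,0,0],0,-1],[[2.8,0,0],0,-1],[[3.1,0,0],0,-1],[[3.3,0,0],0,-1],[[3.4,0,0],0,-1],[[3.4,0,0],0,-1]])

```text
time_s: 8.28
ee_pos: [572.5, 112.7, 242.4]
ee_rot: [168.0, 89.8, 85.0]
force: [-7.7, 4.5, 4.0]
gripper_width: 20.1
```

Run:
```python
from h import *
st=status.state();print(st['ee_pos'],st['force'],st['torque'],st['gripper_width'])
a=viewer.grab_frame("side")[120:320,250:450,::-1]
cv2.imwrite("pics/s4.png",cv2.resize(a,None,fx=3,fy=3,interpolation=cv2.INTER_CUBIC))
```

```text
[572.46271935 112.66403596 242.44441489] [-7.68573655  4.52041359  3.99186969] [0.79748795 1.27629244 0.05164026] 20.08221951288519
```

View pics/s4.png

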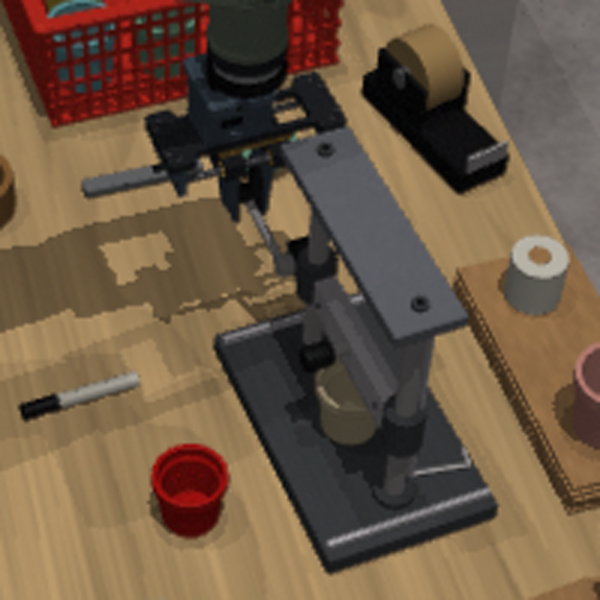

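Request:
move_arm(moves=[[[0.2,0,0],0,-1],[[0.4,0,0],0,-1],[[0.6,0,0],0,-1],[[0.6,0,0],0,-1]])

```text
time_s: 8.82
ee_pos: [572.5, 112.7, 236.4]
ee_rot: [168.9, 89.8, 85.9]
force: [-8.5, 4.0, 3.4]
gripper_width: 20.3
```

Request:
move_arm(moves=[[[0.1,0,0],0,-1],[[0.1,0,0],0,-1]])

```text
time_s: 9.07
ee_pos: [572.5, 112.7, 235.5]
ee_rot: [167.7, 89.8, 84.6]
force: [-7.8, 5.1, 5.3]
gripper_width: 20.3
```

Request:
move_arm(moves=[[[0.1,0,0],0,-1],[[0.1,0,0],0,-1]])

```text
time_s: 9.32
ee_pos: [572.5, 112.7, 234.5]
ee_rot: [167.7, 89.8, 84.7]
force: [-7.5, 4.2, 5.4]
gripper_width: 20.2
```

Request:
move_arm(moves=[[[0.1,0,0],0,-1],[[0.1,0,0],0,-1]])

```text
time_s: 9.57
ee_pos: [572.5, 112.7, 233.5]
ee_rot: [166.7, 89.8, 83.6]
force: [-7.6, 3.9, 5.9]
gripper_width: 20.4
```

Request:
move_arm(moves=[[[0.1,0,0],0,-1],[[0.1,0,0],0,-1]])

```text
time_s: 9.82
ee_pos: [572.5, 112.8, 232.5]
ee_rot: [166.3, 89.8, 83.3]
force: [-7.5, 4.3, 4.6]
gripper_width: 20.4
```

Request:
move_arm(moves=[[[0.1,0,0],0,-1],[[0.1,0,0],0,-1]])

```text
time_s: 10.07
ee_pos: [572.5, 112.7, 231.5]
ee_rot: [167.6, 89.8, 84.6]
force: [-8.2, 4.2, 4.2]
gripper_width: 20.2
```

Request:
move_arm(moves=[[[0.1,0,0],0,-1],[[0.1,0,0],0,-1]])

```text
time_s: 10.32
ee_pos: [572.5, 112.7, 230.5]
ee_rot: [167.9, 89.8, 84.8]
force: [-8.3, 3.6, 5.7]
gripper_width: 20.3
```

Request:
move_arm(moves=[[[0.1,0,0],0,-1],[[0.1,0,0],0,-1]])

```text
time_s: 10.58
ee_pos: [572.5, 112.8, 229.5]
ee_rot: [168.3, 89.8, 85.2]
force: [-8.3, 3.8, 4.6]
gripper_width: 20.2
```

Request:
move_arm(moves=[[[0.1,0,0],0,-1],[[0.1,0,0],0,-1]])

```text
time_s: 10.82
ee_pos: [572.5, 112.7, 228.5]
ee_rot: [167.8, 89.8, 84.8]
force: [-7.2, 5.1, 5.1]
gripper_width: 20.1
```

Run:
```python
from h import *
f=viewer.grab_frame("side")
cv2.imwrite("pics/side5.png",f[:,:,::-1])
a=f[200:290,320:420,::-1]
cv2.imwrite("pics/s5.png",cv2.resize(a,None,fx=6,fy=6,interpolation=cv2.INTER_CUBIC))
```

```text
(no output)
```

View pics/s5.png

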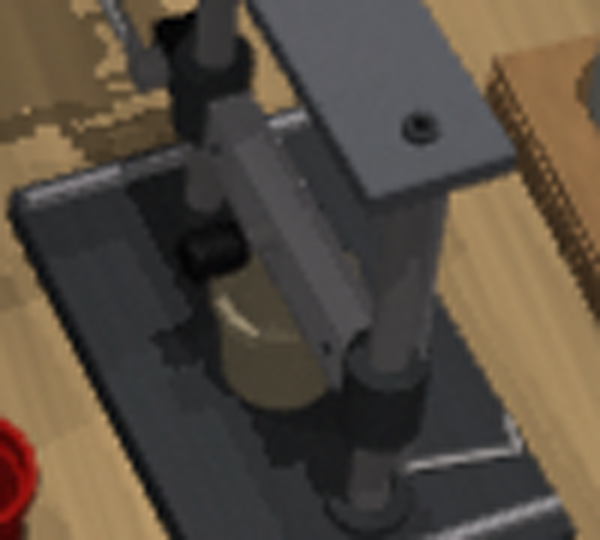

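Request:
move_arm(moves=[[[0.1,0,0],0,-1],[[0.1,0,0],0,-1]])

```text
time_s: 11.12
ee_pos: [572.5, 112.7, 227.5]
ee_rot: [168.2, 89.8, 85.1]
force: [-8.4, 3.9, 5.3]
gripper_width: 20.5
```

Request:
move_arm(moves=[[[0.1,0,0],0,-1],[[0.1,0,0],0,-1]])

```text
time_s: 11.38
ee_pos: [572.4, 113.2, 226.8]
ee_rot: [169.3, 89.7, 86.2]
force: [-9.1, 6.1, 6.1]
gripper_width: 20.2
```

Request:
move_arm(moves=[[[0.1,0,0],0,-1],[[0.1,0,0],0,-1]])

```text
time_s: 11.62
ee_pos: [572.3, 113.7, 226.0]
ee_rot: [169.9, 89.7, 86.8]
force: [-9.7, 7.1, 8.2]
gripper_width: 20.3
```

Request:
move_arm(moves=[[[0.1,0,0],0,-1],[[0.1,0,0],0,-1],[[0.1,0,0],0,-1]])

```text
time_s: 12.0
ee_pos: [572.3, 114.1, 225.3]
ee_rot: [169.8, 89.6, 86.8]
force: [-9.6, 9.2, 8.9]
gripper_width: 20.3
```

Run:
```python
from h import *
st=status.state();print(st['ee_pos'],st['force'],st['torque'],st['gripper_width'])
f=viewer.grab_frame("side")
cv2.imwrite("pics/side6.png",f[:,:,::-1])
a=f[160:290,310:420,::-1]
cv2.imwrite("pics/s6.png",cv2.resize(a,None,fx=4.6,fy=4.6,interpolation=cv2.INTER_CUBIC))
```

```text
[572.26678249 114.13529318 225.30062848] [-9.55297635  9.15755359  8.85017587] [1.54536242 1.59231342 0.03185853] 20.26625216164116
```

View pics/s6.png

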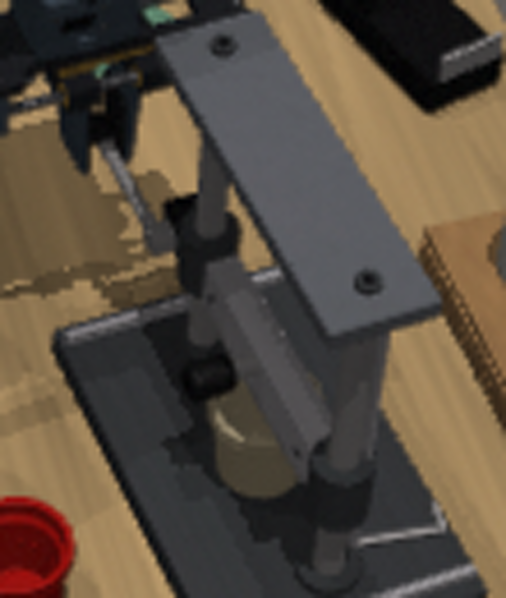

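Request:
move_arm(moves=[[[0.25,0,-0.35],0,-1],[[0.51,0,-0.64],0,-1],[[1.22,0,-1.05],0,-1],[[1.98,0,-1.39],0,-1],[[2.77,0,-1.64],0,-1],[[3.57,0,-1.81],0,-1],[[3.57,0,-1.81],0,-1]])

```text
time_s: 12.92
ee_pos: [570.4, 129.9, 187.4]
ee_rot: [-154.5, 89.9, 122.5]
force: [-6.4, 1.9, -0.4]
gripper_width: 20.3
```

Run:
```python
from h import *
st=status.state();print(st['ee_pos'],st['force'],st['torque'],st['gripper_width'])
p=st['ee_pos'];print((p[0]-641.2)*-.122+(p[1]+64.4)*.9925-123,p[2]-58.5-117)
f=viewer.grab_frame("side")
cv2.imwrite("pics/side7.png",f[:,:,::-1])
a=f[160:290,310:420,::-1]
cv2.imwrite("pics/s7.png",cv2.resize(a,None,fx=4.6,fy=4.6,interpolation=cv2.INTER_CUBIC))
```

```text
[570.35628022 129.91377954 187.35892636] [-6.371646    1.88236416 -0.36027766] [0.27920062 0.84626576 0.02301708] 20.330336571145505
78.49936000772198 11.858926358622767
```

View pics/s7.png

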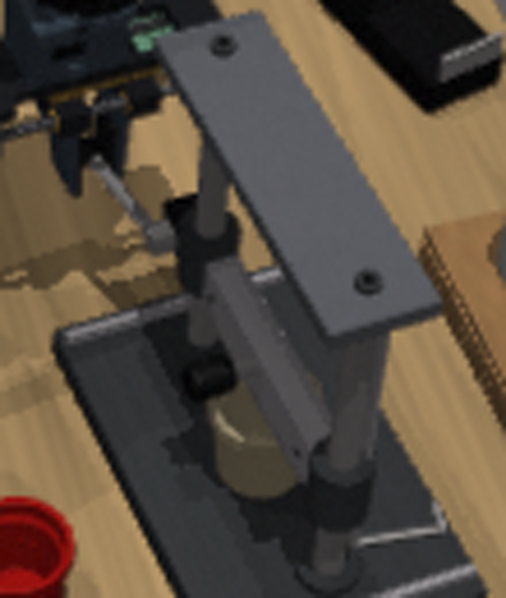

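Request:
move_arm(moves=[[[0.41,0,-0.08],0,-1],[[0.82,0,-0.14],0,-1],[[1.24,0,-0.18],0,-1],[[1.66,0,-0.19],0,-1],[[2.49,0,-0.1],0,-1],[[3.31,0,0.07],0,-1],[[3.98,0,0.28],0,-1],[[4.62,0,0.55],0,-1],[[4.87,0,0.65],0,-1],[[4.87,0,0.65],0,-1]])

```text
time_s: 14.22
ee_pos: [571.2, 123.0, 139.2]
ee_rot: [-125.3, 90.0, 151.7]
force: [-6.8, 1.0, 3.2]
gripper_width: 20.5
```

Run:
```python
from h import *
st=status.state();print(st['ee_pos'],st['force'],st['torque'],st['gripper_width'])
p=st['ee_pos'];print((p[0]-641.2)*-.122+(p[1]+64.4)*.9925-123,p[2]-58.5-117)
f=viewer.grab_frame("side")
cv2.imwrite("pics/side8.png",f[:,:,::-1])
a=f[160:290,310:420,::-1]
cv2.imwrite("pics/s8.png",cv2.resize(a,None,fx=4.6,fy=4.6,interpolation=cv2.INTER_CUBIC))
```

```text
[571.18760334 123.01929298 139.22577848] [-6.77044495  1.04009302  3.22297134] [0.06969185 1.0307989  0.02345202] 20.47134535801317
71.55516067616381 -36.274221522027176
```

View pics/s8.png

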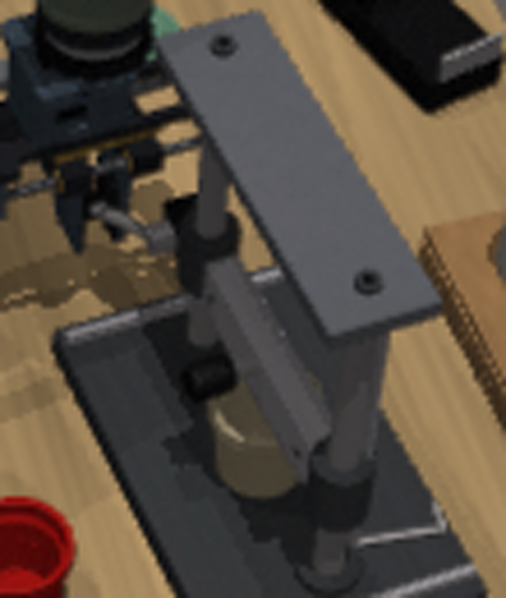

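Request:
move_arm(moves=[[[0.15,0,0.07],0,-1],[[0.3,0,0.14],0,-1],[[0.3,0,0.14],0,-1]])

```text
time_s: 14.65
ee_pos: [571.4, 122.6, 138.2]
ee_rot: [163.1, 89.9, 80.1]
force: [-10.3, 3.5, 12.4]
gripper_width: 20.3
```

Request:
move_arm(moves=[[[0.15,0,0.07],0,-1],[[0.3,0,0.14],0,-1],[[0.3,0,0.14],0,-1]])

```text
time_s: 15.02
ee_pos: [571.6, 121.8, 136.5]
ee_rot: [153.5, 89.8, 70.4]
force: [-13.5, 4.5, 20.3]
gripper_width: 20.4
```

Request:
move_arm(moves=[[[-0.25,0,-0.12],0,-1],[[-0.5,0,-0.24],0,-1],[[-0.5,0,-0.24],0,-0.5],[[-0.5,0,-0.24],0,0],[[-0.5,0,-0.24],0,0.5],[[-0.5,0,-0.24],0,1],[[-0.5,0,-0.24],0,1],[[-0.5,0,-0.24],0,1],[[-0.5,0,-0.24],0,1],[[-0.5,0,-0.24],0,1],[[-0.5,0,-0.24],0,1]])

```text
time_s: 16.4
ee_pos: [571.5, 122.5, 137.2]
ee_rot: [17.7, 90.0, -65.3]
force: [-0.9, 0.1, 0.5]
gripper_width: 90.6
```

Run:
```python
from h import *
st=status.state();print(st['ee_pos'],st['force'],st['torque'],st['gripper_width'])
cv2.imwrite("pics/w9.png",viewer.grab_frame("wrist")[:,:,::-1])
```

```text
[571.53491538 122.50519102 137.2200789 ] [-0.85307054  0.0903254   0.46615798] [-0.01811214 -0.12297894  0.02919442] 90.6198251459136
```

View pics/w9.png

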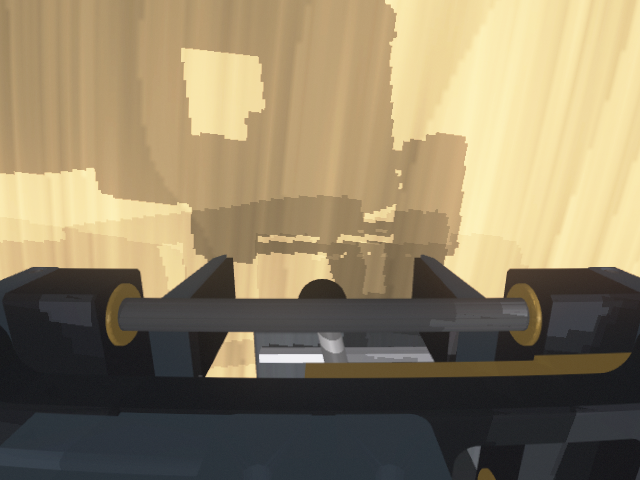

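Ball (322,290) is free between the open fingers. I'll rise straight up and back away to the front-left, then look.

Request:
move_arm(moves=[[[-5,0,0],0,1],[[-10,0,0],0,1],[[-15,0,0],0,1],[[-20,0,0],0,1],[[-25,0,0],0,1],[[-27,-5,-2],0,1],[[-27,-10,-5],0,1],[[-27,-15,-8],0,1],[[-27,-18,-10],0,1],[[-27,-18,-10],0,1],[[-27,-18,-10],0,1]])

```text
time_s: 17.82
ee_pos: [381.1, 199.8, 407.3]
ee_rot: [69.2, 89.9, -13.8]
force: [-0.3, -0.0, -0.1]
gripper_width: 91.3
```

Run:
```python
from h import *
st=status.state();print(st['ee_pos'],st['force'],st['gripper_width'])
f=viewer.grab_frame("side");t=viewer.grab_frame("top")
cv2.imwrite("pics/side10.png",f[:,:,::-1]);cv2.imwrite("pics/top10.png",t[:,:,::-1])
a=f[160:290,310:420,::-1]
cv2.imwrite("pics/s10.png",cv2.resize(a,None,fx=4.6,fy=4.6,interpolation=cv2.INTER_CUBIC))
b=t[145:245,235:380,::-1];cv2.imwrite('pics/t10.png',cv2.resize(b,None,fx=5.5,fy=5.5,interpolation=cv2.INTER_CUBIC))
```

```text
[381.09050905 199.76403708 407.32850368] [-0.28705056 -0.02203693 -0.10507817] 91.2536573969972
```

View pics/s10.png

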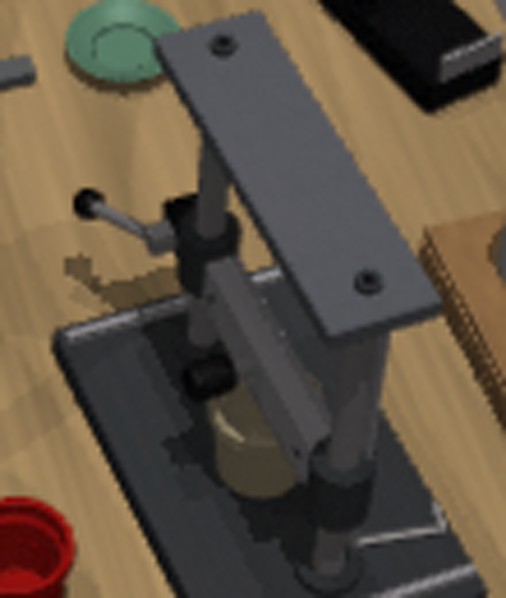

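View pics/t10.png

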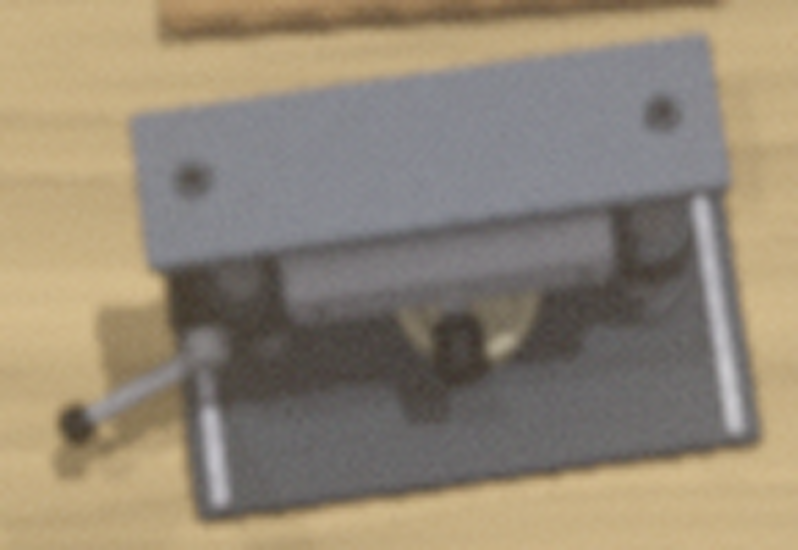

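Run:
```python
from h import *
t=viewer.get_calibration("top");s=viewer.get_calibration("side")
def ball(im,roi):
    x0,y0,x1,y1=roi; g=cv2.cvtColor(im,cv2.COLOR_BGR2GRAY)[y0:y1,x0:x1]
    m=(g<70).astype(np.uint8);n,l,st,c=cv2.connectedComponentsWithStats(m)
    return [(st[i,4],c[i]+[x0,y0]) for i in range(1,n) if st[i,4]>8]
I=cv2.imread
for k in (0,10):
    a=ball(I(f'pics/side{k}.png'),(318,184,338,212));b=ball(I(f'pics/top{k}.png'),(238,208,256,231))
    print(k,a,b)
    A=max(a,key=lambda q:q[0])[1];B=max(b,key=lambda q:q[0])[1]
    print(tri([ray(t,B),ray(s,A)]))
```

```text
0 [(np.int32(32), array([328.625  , 193.28125]))] []Traceback (most recent call last):
  File "<stdin>", line 11, in <module>
ValueError: max() iterable argument is empty
```

Run:
```python
from h import *
t=viewer.get_calibration("top");s=viewer.get_calibration("side")
def ball(im,roi,th):
    x0,y0,x1,y1=roi; g=cv2.cvtColor(im,cv2.COLOR_BGR2GRAY)[y0:y1,x0:x1]
    m=(g<th).astype(np.uint8);n,l,st,c=cv2.connectedComponentsWithStats(m)
    return [(int(st[i,4]),c[i]+[x0,y0]) for i in range(1,n) if st[i,4]>8]
I=cv2.imread
for k in (0,10):
    a=ball(I(f'pics/side{k}.png'),(318,184,338,212),75);b=ball(I(f'pics/top{k}.png'),(238,208,256,228),95)
    print(k,a,b)
    A=max(a,key=lambda q:q[0])[1];B=max(b,key=lambda q:q[0])[1]
    print(tri([ray(t,B),ray(s,A)]))
```

```text
0 [(35, array([328.74285714, 193.22857143]))] [(22, array([245., 218.]))]
(array([571.54809363, 126.20920016, 130.01110875]), [np.float64(1.0751216425248034), np.float64(1.0751216425245713)])
10 [(33, array([328.48484848, 203.75757576]))] [(27, array([248.44444444, 222.07407407]))]
(array([570.79401985, 125.76358405,  83.38365241]), [np.float64(1.4428551099002922), np.float64(1.4428551099003113)])
```

View pics/side10.png

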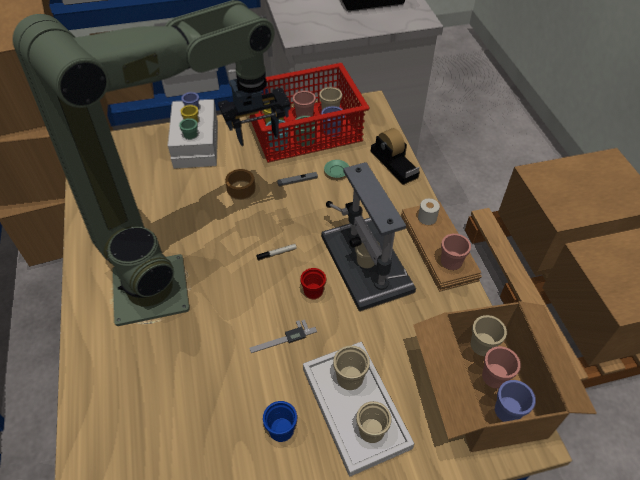

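```bash
python3 -c "
from workcell import env,status
print(status.state()['force'],status.state()['time_s']); print(env.job_done())"
```

```text
[-0.62884839  0.67037243 -0.48443398] 17.925
the job is handed in; nothing more can be done
None
```

The bar rests on the sample pot's rim with the lever fully down. I handed the job in at 17.9 s; it gave no verdict.

**Different method from the task:** I lowered the bar by the clamp ball instead of the front knob. The moves can only turn the tool about its own finger axis, so it stayed pointing down and the tie plate blocked the knob. I pinched the ball with the jaws along the gate's x and swung the lever up about 68° to just short of its upper stop. I then lowered the ball straight down so the bar followed, and swung the lever back down onto its stop. Then I opened the jaws and backed away.

**Last checks:**
- **Contact:** near the end of the descent the vertical force rose from about 5 N to 9 N, and the bar stopped following. I take this as the bar touching the rim, with about 4 N on the pot; that force was not measured directly.
- **Height:** from the pot widths in the top view I judged the sample to be pot_low, whose rim is 93 mm above the bench. Triangulating the ball puts the bar's lower edge at about 92 mm, with roughly 2 mm uncertainty. The tolerance is tighter than that, so I am relying on the felt contact.
- **Lever:** the force rose to 20 N against the lower stop. The ball then sat within 1 mm horizontally of where it started.
- **Surroundings:** in the final pictures the pot, tray and bystanders look unmoved. The gripper is clear of everything, and the wrist force reads near zero.

**Measurements that disagreed:** the first ball height came out as 127.6 mm by eye and 130.0 mm by colour mask. Contact also came about 5 mm lower than my first estimate, because the lever stood a few degrees lower than commanded. With the measured lever angle the figures agree to within about 1 mm.

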